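# Load both lanes of the bush press

### The arm

A 7-joint arm with a two-finger parallel gripper is mounted at the origin on the work surface. World frame = base frame: x ahead of the robot, y to its left, z up, the work surface at z = 0. Lengths are in m, angles in rad, forces in N, time in s.
With the tool pointing down it reaches from about 0.4 to 0.875 m from the base axis. Payload 6.5 kg.
Tool frame: the origin (TCP) lies on the centre line of the jaws, within the pads' length; the fingertips stand ahead of it and the grasp point (between the pads) is the TCP (r.finger_overhang is the z of the fingertips in the tool frame, in m); z points along the fingers, y is the line along which they close (so a half turn about z gives the same grasp; the last joint's range is limited). The gripper opens to 85 mm and grips with 20 to 120 N. Pads are 22 mm wide; open, the fingers measure 114 mm over their backs; the gripper's body (76 mm by 85 mm) begins 54 mm behind the grasp point. The pads swing forward as they close: fully open they stand 13 mm farther back than shut.
Start: joints at [1.069, 0.536, -0.004, 1.538, 0.003, 1.067, -0.071], TCP at [0.274, -0.589, 0.25] pointing down, gripper open.
Joint ranges: [-2.7, 2.7], [-0.37, 2.16], [-1.27, 1.26], [0.24, 2.4], [-1.31, 4.45], [0.19, 1.91], [-2.76, 2.76]. Speed limits (rad/s): [2.39, 2.39, 3.14, 3.14, 3.14, 3.14, 3.14].

### API

Orientations are given as a 3x3 rotation matrix whose columns are the frame's x, y, z axes.
In Python, from cell import readout, eyes, hand_in, r gives the robot as it stands. The module is installed in compiled form; this text tells all that it offers.
- The arm moves only by the tool play_rows, never from a script. Its argument "moves" is a list that holds one entry, the list of rows, each a list of 4 numbers: the shift along the tool's x, y, z in units of 0.025 m (1.0 is 0.025 m), then the turn about the tool's z in units of 0.12 rad (1.0 is 0.12 rad). In form: [[[x, y, z, yaw], ...]]. A call has 1 to 5 rows; each row shifts and turns the commanded pose from where the row before left it, along the tool's axes as they then stand; what a row does not reach is not made up. A row lasts 1/12 s, in which the tool goes at most 41.7 mm and 7.16 degrees, less where a joint would pass 70% of its speed; a pose out of reach is approached as far as the arm can. A call with a number of a shift or a turn outside -1 to 1 is refused whole. A call with a gripper value outside its range is refused whole. "claw" is the gripper command: -1 is shut, 1 is fully open, values between are in proportion, set as the call begins (left out, the last holds). The fingers move at their own pace and stop on an object; "force" is the grip in N (left out, the last holds). Time passes only in rows, so rows that do not move let the fingers close. It gives the time, the measured TCP pose, the force, the opening and the grip force at its end, in the units of the state.
- readout.read_state(): the state, without advancing time (a new reading comes with each control period).
- eyes.get_image(name): name is "side" or "top" or "wrist"; returns (picture, depth): 480x640x3 uint8, blue, green, red; 480x640 float32, m along the optical axis (not along the pixel's ray), 0 where there is no reading.
- eyes.camera_model(name): a dict with "fx", "fy", "cx", "cy" (pixels), "k1" (the pictures are not rectified: a ray, as slopes to the right and down, at radius r is drawn at 1 + k1 r^2 times it, then the intrinsics apply), "world_to_cam" (4x4, takes a point from world to camera coordinates). Camera axes: x right, y up, looking along -z (the intrinsics and any distortion apply to the point x, -y, -z); pixel columns grow to the right and rows downward; lengths in m; the calibration is good to about 2 mm. A picture is of the moment at which its call begins: read the wrist's pose just before it. camera_model takes no time and is no camera call; for the wrist camera it gives the pose at the moment of the call.
- hand_in(): hands the job in; it is judged then, once.
The state is a dict: "time_s": time; "joints": joint angles; "qd": joint speeds; "tau": joint torques, N m; "ee_pos": TCP position; "eef_rot": TCP orientation; "contact_force": force on the tool from outside, world axes, zero at the start; "torque": the same for the moment, N m; "width": opening from 0.0 (shut) to 1.0 (fully open); "grip_force": force on a finger pad.
Only numpy, scipy, OpenCV 4.12 (cv2) and the standard library are available. Lean on these libraries where they do the work, as an engineer would, in place of code of your own. Each camera call takes 0.05 s, during which the arm holds its last target. There are 200 camera calls.

### The job

Load the bush press: with a fingertip, push the steel sleeve lying at the low end of each of the two lanes of the sloped chute uphill, over the orange spring catch and up to the stop, so that the catch comes up behind it and it does not roll back when you take the finger away. Push gently and at an even pace, without flinging a sleeve or letting it run back down the chute; do not grip or lift the sleeves, and leave everything else on the bench where it is.

Things in the scene. Friction and masses are not known exactly. Their poses are not given: they have to be found in the camera images.
- chute: Sloped steel gutter of the press, two lanes side by side, rising 10 degrees away from the robot. Origin on the floor surface midway between the lanes at the stop's face; x uphill along the floor, y to the left, z square to the floor. Lane centres y = +38 and -38 mm, 64 mm clear width, blue side guides 14 mm high. Floor z = 0 from x = -182 mm (low end) to 0 (stop).
- press: The whole press, fixed: aluminium base 260 x 340 x 12 mm carrying the chute; origin under its centre, x towards the high end, y left. At the high end the dark stop plate and a steel anvil between the lanes (last 40 mm) stand 36 mm above the chute floor; the press rods and air cylinders beside them, 78 mm and more from the chute's middle line, 48 mm above it.
- toe_left (a point): Top of the orange toe that closes the left lane at its low end, mid-width: 8 mm above the floor, 5 mm thick along the lane (chute x = -182 to -177 mm). The sleeve first rests against it; a finger behind the sleeve has to pass above it.
- toe_right (a point): The same in the right lane.
- stop_left (a point): Point on the face of the stop plate at the high end of the left lane, mid-width, 22 mm above the floor, where a loaded sleeve touches.
- stop_right (a point): The same in the right lane.
- sleeve_left_centre (a point): Centre of the steel sleeve in the left lane: bright tube, 44 mm diameter, 58 mm long, dark bore ends, 0.2 to 0.45 kg, oiled, lying across the lane so that it rolls along it. Starts against the toe (chute x about -160, z 22 mm). Left to itself it rolls downhill. Loaded, its centre is 22 mm from the stop's face, or up to 4 mm more when it rests back on the catch.
- sleeve_right_centre (a point): Centre of the same kind of sleeve in the right lane.
- sleeve_left: The left sleeve; origin at its centre, y axis along the tube (across the lane). It turns about that axis as it rolls.
- sleeve_right: The right sleeve; the same.
- catch_left (a joint): Spring catch of the left lane, rad: orange tongue 14 mm wide in a floor slot, hinged at its low end (chute x = -79 mm), a ramp up to a tip 9 mm above the floor at x = -43 mm. 0 = up, 0.25 = flush. A sleeve rolled uphill presses it down (about 1 N); it springs up behind the sleeve and holds it. A fingertip under 9 mm above the floor there keeps it down.
- catch_right (a joint): The same in the right lane.
- catch_left_tip (a point): Upper edge of the left catch's tip, 9 mm above the floor when up, on the side towards the stop.
- catch_right_tip (a point): The same in the right lane.
- done_sleeve: A finished sleeve with brass bush (44 mm diameter, 58 mm tall) standing upright on the press base beside the right lane. Origin at the centre of its foot. Leave alone.
- spare_bush: A small flanged brass bush (36 mm flange, 22 mm tall) standing on the press base beside the left lane. Origin at the centre of its foot. Leave alone.
- yellow_bin: Yellow parts bin 160 x 110 x 75 mm on the bench to the left. Origin under its centre. Leave alone.
- blue_bin: Blue parts bin of washers 180 x 130 x 85 mm on the bench to the right. Origin under its centre. Leave alone.
- binding: Half-built snowboard binding base, black with grey side rails, 250 x 122 x 47 mm, on the bench to the left. Origin under its centre. Leave alone.
- pliers: Steel locking pliers, about 250 mm long and 16 mm thick, lying on the bench to the right. Leave alone.
- driver: Red-handled screwdriver, 200 mm long, lying on the bench to the right. Leave alone.
Mind the look-alikes: they are no part of the job. What is shaped like the sleeve_left but red is not meant.

How it is judged:
By the outcome, as a careful person would: the job done as asked, in the order asked, and still so for the second after the job is handed in, with the robot touching nothing.
It also fails if it takes over 59 s, if anything falls off the work surface, if the arm or the gripper's body presses on something with over 40 N, if the wrist force passes 120 N, or if a joint passes its speed limit or range.

## Working session

There is one attempt and no reset: what is moved stays moved. The work goes in short steps, Python scripts to look and compute and a tool call to move; the robot and the scene stay as the last step left them, time stands still between calls to the robot, and variables do not carry over. Pictures are saved under pics/ and viewed, at most 10 in all, crops included, and the job is handed in when it is done.

Besides the shell and the picture viewer there is one more tool, called after "Emit:" as name(argument=value, ...), one argument or row to a line, values as JSON. play_rows: Moves the arm, as the interface text tells. Shifts and turns lie within -1 to 1; 1 stands for 0.025 m of shift or 0.12 rad of turn. Its arguments: {"type":"object","properties":{"moves":{"type":"array","items":{"type":"array","items":{"type":"array","items":{"type":"number"}}}},"claw":{"type":"number"},"force":{"type":"number"}},"required":["moves"]}

```bash
mkdir -p pics; python3 - <<'E'
from cell import readout, eyes, r
import cv2,numpy as np
s=readout.read_state();print(s['time_s'],s['ee_pos'],np.round(s['eef_rot'],3),r.finger_overhang,s['width'])
for n in ['top','side']:
    p,d=eyes.get_image(n);cv2.imwrite(f'pics/{n}0.png',p);np.save(f'{n}0.npy',d)
    m=eyes.camera_model(n);print(n,{k:np.round(v,3).tolist() for k,v in m.items()})
E
```

```text
0.0 [ 0.27410839 -0.58872043  0.24939531] [[ 0.906  0.422 -0.001]
 [ 0.422 -0.906  0.002]
 [-0.    -0.002 -1.   ]] 0.019 0.9979495512476414
top {'fx': 463.543, 'fy': 463.543, 'cx': 323.934, 'cy': 243.067, 'k1': 0.006, 'world_to_cam': [[-0.022, -1.0, -0.007, -0.024], [0.997, -0.022, 0.074, -0.513], [-0.074, -0.005, 0.997, -1.213], [0.0, 0.0, 0.0, 1.0]]}
side {'fx': 601.922, 'fy': 601.922, 'cx': 316.414, 'cy': 242.173, 'k1': -0.116, 'world_to_cam': [[0.985, -0.172, 0.016, -0.494], [0.112, 0.709, 0.697, -0.088], [-0.131, -0.684, 0.717, -1.459], [0.0, 0.0, 0.0, 1.0]]}
```

View pics/top0.png

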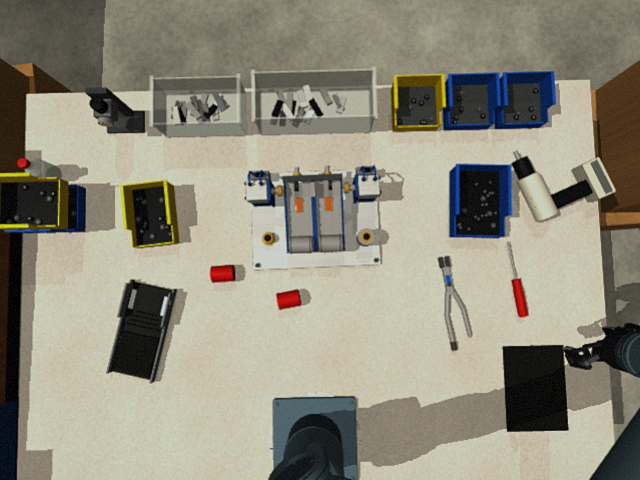

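View pics/side0.png

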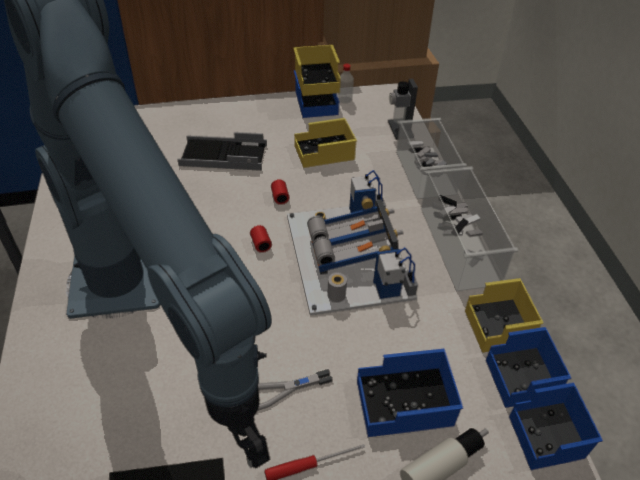

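Top view: the steel sleeves lie at (301,243) in the left lane and (330,243) in the right. The orange catches are at (299,204) and (328,204). Look-alikes are the red cylinders at (222,273) and (289,299), the done sleeve at (366,237) and the bush at (268,239). I choose the two bright tubes inside the lanes and check them in a close crop.

```bash
cat > h.py <<'E'
import numpy as np,cv2
from cell import eyes,readout
def ray(m,u,v):
    K=np.array([[m['fx'],0,m['cx']],[0,m['fy'],m['cy']],[0,0,1.]])
    q=cv2.undistortPoints(np.array([[[u,v]]],float),K,np.array([m['k1'],0,0,0.]))[0,0]
    W=np.linalg.inv(m['world_to_cam']);return W[:3,3],W[:3,:3]@np.array([q[0],-q[1],-1.])
def onz(m,u,v,z):
    o,d=ray(m,u,v);return o+d*(z-o[2])/d[2]
def dep(m,u,v,d):
    o,r=ray(m,u,v);return o+r*d
def proj(m,p):
    c=m['world_to_cam']@np.append(p,1);a,b=c[0]/-c[2],-c[1]/-c[2];k=1+m['k1']*(a*a+b*b)
    return m['fx']*a*k+m['cx'],m['fy']*b*k+m['cy']
E
python3 - <<'E'
from h import *
p=cv2.imread('pics/top0.png');d=np.load('top0.npy');m=eyes.camera_model('top')
c=p[155:280,235:400];cv2.imwrite('pics/crop.png',cv2.resize(c,None,fx=4.8,fy=4.8,interpolation=cv2.INTER_CUBIC))
hsv=cv2.cvtColor(p,cv2.COLOR_BGR2HSV)
def blobs(mk,name,amin=6):
    n,l,st,ce=cv2.connectedComponentsWithStats(mk.astype(np.uint8))
    for i in range(1,n):
        x,y,w,h,a=st[i]
        if a>=amin and 240<ce[i][0]<395 and 160<ce[i][1]<275:
            dd=np.median(d[l==i]);print(name,st[i],np.round(ce[i],1),np.round(dep(m,*ce[i],dd),4))
H,S,V=cv2.split(hsv)
blobs((H>=5)&(H<=18)&(S>150)&(V>120),'orange')
blobs((H>=105)&(H<=125)&(S>120)&(V>50),'blue',20)
for u,v in [(301,243),(301,237),(330,243),(330,237),(300,225),(329,225),(300,190),(329,190),(257,262),(378,260),(314,190),(260,215)]:
    print(u,v,np.round(dep(m,u,v,d[v,u]),4))
E
```

```text
orange [326 197   6  14  74] [328.2 203.7] [ 0.61   -0.0488  0.0687]
orange [296 198   6  14  76] [298.7 204.3] [0.6103 0.027  0.0687]
blue [360 166   5  14  34] [362.9 171.9] [ 0.6765 -0.1349  0.1309]
blue [371 166   5  13  28] [373.9 171.2] [ 0.677  -0.1614  0.1335]
blue [259 171   3  13  26] [259.9 176.8] [0.6695 0.1163 0.1345]
blue [248 172   3  13  22] [248.8 178. ] [0.6676 0.144  0.1316]
blue [354 174   5  23  75] [356.  185.7] [ 0.6453 -0.118   0.1176]
blue [267 178   4  23  71] [268.6 189.2] [0.6419 0.0979 0.1162]
blue [340 180   5  70  89] [342.2 214.5] [ 0.5808 -0.0837  0.0725]
blue [284 182   5  70 100] [285.8 216. ] [0.5803 0.0604 0.0709]
blue [312 197   6  54 217] [314.4 223.4] [ 0.5598 -0.0124  0.0697]
301 243 [0.5092 0.0219 0.0862]
301 237 [0.5249 0.022  0.0801]
330 243 [ 0.5073 -0.0509  0.0898]
330 237 [ 0.5228 -0.0513  0.0848]
300 225 [0.5586 0.0255 0.0525]
329 225 [ 0.5567 -0.0497  0.0544]
300 190 [0.6578 0.026  0.0139]
329 190 [ 0.6566 -0.0521  0.0102]
257 262 [0.4668 0.1448 0.0083]
378 260 [ 0.4648 -0.178   0.0141]
314 190 [ 0.6395 -0.0139  0.1048]
260 215 [0.5926 0.1347 0.0123]
```

View pics/crop.png

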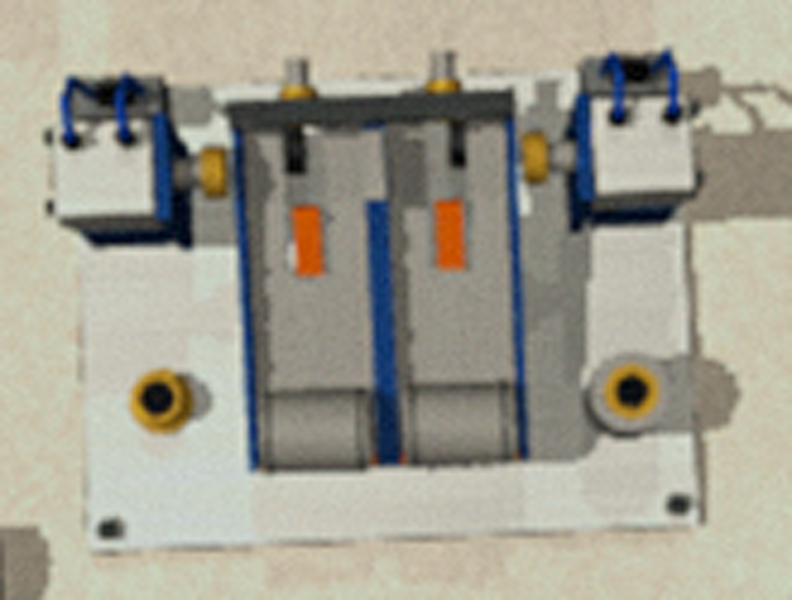

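The crop shows two bright grey sleeves at the low ends of the blue-railed lanes, at crop (318,430) and (460,422). The orange catches are uphill of them, and the red cylinders lie outside the press. Next I shut the fingers, turn the tool to line up with the chute, and approach.

Emit:
play_rows(
  moves=[
    [[0,0,0,0.86],[0,0,0,0.86],[0,0,0,0.86],[0,0,0,0.86],[0.3,-0.95,0,0]],
  ],
  claw=-1,
)

```text
time_s: 0.52
ee_pos: [0.2785, -0.5685, 0.2498]
eef_rot: [[1.0, 0.013, -0.002], [0.013, -1.0, -0.003], [-0.002, 0.003, -1.0]]
contact_force: [0.8, 0.2, -0.4]
width: 0.302
grip_force: 0.0
```

Emit:
play_rows(
  moves=[
    [[0.3,-1,0,0],[0.3,-1,0,0],[0.3,-1,0,0],[0.3,-1,0,0],[0.3,-1,0,0]],
  ],
)

```text
time_s: 0.93
ee_pos: [0.3159, -0.438, 0.2499]
eef_rot: [[1.0, 0.023, -0.001], [0.023, -1.0, 0.001], [-0.0, -0.001, -1.0]]
contact_force: [1.0, -0.4, 1.0]
width: 0.001
grip_force: 0.0
```

Emit:
play_rows(
  moves=[
    [[0.3,-1,0,0],[0.3,-1,0,0],[0.3,-1,0,0],[0.3,-1,0,0],[0.3,-1,0,0]],
  ],
)

```text
time_s: 1.35
ee_pos: [0.3505, -0.3122, 0.25]
eef_rot: [[1.0, 0.023, -0.0], [0.023, -1.0, 0.0], [-0.0, -0.0, -1.0]]
contact_force: [0.5, 0.8, 0.1]
width: -0.005
grip_force: 0.0
```

Emit:
play_rows(
  moves=[
    [[0.3,-1,0,0],[0.3,-1,0,0],[0.3,-1,0,0],[0.3,-1,0,0],[0.3,-1,0,0]],
  ],
)

```text
time_s: 1.77
ee_pos: [0.385, -0.1865, 0.2502]
eef_rot: [[1.0, 0.023, -0.0], [0.023, -1.0, 0.0], [-0.0, -0.0, -1.0]]
contact_force: [0.6, 0.6, -0.3]
width: 0.0
grip_force: 0.0
```

Emit:
play_rows(
  moves=[
    [[0.45,-1,0,0],[0.45,-1,0,0],[0.45,-1,0,0],[0.4,-1,0,0],[0.3,-0.8,0,0]],
  ],
)

```text
time_s: 2.18
ee_pos: [0.434, -0.0646, 0.2502]
eef_rot: [[1.0, 0.024, -0.0], [0.024, -1.0, 0.0], [-0.0, -0.0, -1.0]]
contact_force: [0.2, -0.5, 0.2]
width: 0.001
grip_force: 0.0
```

Emit:
play_rows(
  moves=[
    [[0,0,0,0],[0,0,0,0],[0,0,0,0]],
  ],
)

```text
time_s: 2.43
ee_pos: [0.4332, -0.0673, 0.25]
eef_rot: [[1.0, 0.023, -0.001], [0.023, -1.0, -0.0], [-0.001, 0.0, -1.0]]
contact_force: [-0.1, -0.7, -0.2]
width: -0.003
grip_force: 0.0
```

```bash
python3 - <<'E'
from h import *
s=readout.read_state();m=eyes.camera_model('wrist');print(s['time_s'],s['ee_pos'])
p,d=eyes.get_image('wrist');cv2.imwrite('pics/w1.png',p);np.save('w1.npy',d)
import pickle;pickle.dump(m,open('w1.pkl','wb'));print({k:np.round(v,3).tolist() for k,v in m.items()})
E
```

```text
2.4333 [ 0.43317183 -0.06731044  0.25003896]
{'fx': 402.848, 'fy': 402.848, 'cx': 323.55, 'cy': 237.638, 'k1': -0.043, 'world_to_cam': [[0.023, -1.0, 0.001, -0.078], [0.952, 0.022, -0.305, -0.371], [0.305, 0.008, 0.952, -0.51], [0.0, 0.0, 0.0, 1.0]]}
```

View pics/w1.png

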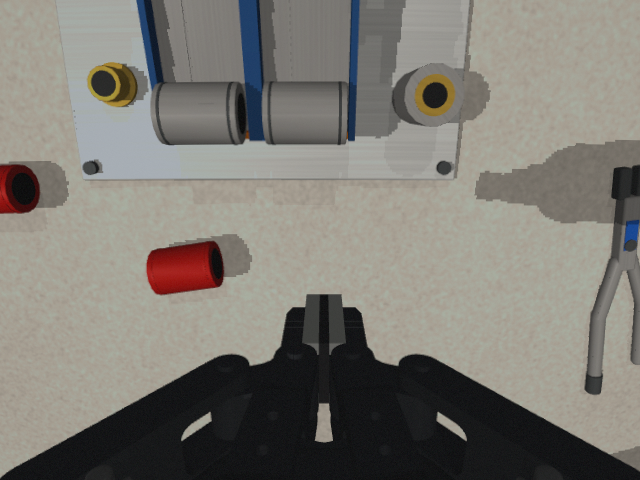

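The wrist view shows the left sleeve at (199,113), the right sleeve at (306,113), and the shut fingertips at (323,295). Red decoys are at (185,268) and (15,190). Next I take the sleeve pose and floor heights from the depth image.

```bash
python3 - <<'E'
from h import *
import pickle
from scipy.optimize import least_squares
m=pickle.load(open('w1.pkl','rb'));d=np.load('w1.npy')
p=cv2.imread('pics/w1.png')
def pts(u0,u1,v0,v1,s=2): return np.array([dep(m,u,v,d[v,u]) for v in range(v0,v1,s) for u in range(u0,u1,s) if d[v,u]>0])
t=np.radians(10);yaw=.024
for n,b in [('left',(165,236,90,138)),('right',(272,340,90,138))]:
    P=pts(*b);x=P[:,0]+yaw*P[:,1]*1  # along chute
    f=lambda q:np.hypot(x-q[0],P[:,2]-q[1])-.022
    q=least_squares(f,[.51,.065],loss='soft_l1',f_scale=.002).x
    print(n,'x+yaw*y',q,'ymid',P[:,1].mean(),'rms',f(q).std(), len(P))
for n,b in [('floorL',(175,230,5,70)),('floorR',(275,340,5,70))]:
    P=pts(*b);A=np.c_[P[:,0]-.57,np.ones(len(P))];k=np.linalg.lstsq(A,P[:,2],rcond=None)[0];print(n,'slope,z@x.57',k,(A@k-P[:,2]).std(), P[:,0].min(),P[:,0].max())
for n,b in [('plate',(100,140,150,170)),('guide',(246,258,20,120)),('bench',(300,400,200,260))]:
    P=pts(*b);print(n,P.mean(0),P.std(0))
# guides lateral by rays: blue edges at row 100 and 20
H,S,V=cv2.split(cv2.cvtColor(p,cv2.COLOR_BGR2HSV));B=(H>100)&(H<128)&(S>120)
for v in (10,60,130):print(v,np.where(B[v,:400])[0].tolist())
for u in (152,242,265,347):
  print(u,onz(m,u,113,.072))
E
```

```text
left x+yaw*y [0.50621535 0.06774104] ymid 0.018483929318391382 rms 0.0006822472994178097 863
right x+yaw*y [0.50609324 0.06771983] ymid -0.0531538154864455 rms 0.0006445574567958092 810
floorL slope,z@x.57 [0.17668578 0.05641275] 0.0009610785046321601 0.5372424474083474 0.5799540989635762
floorR slope,z@x.57 [0.17226549 0.05620478] 0.0009451871262485418 0.5383686789683119 0.5812698454470665
plate [0.46449317 0.11690709 0.01126741] [0.00512853 0.01059469 0.00071243]
guide [ 0.53649769 -0.01324398  0.06474362] [0.01912949 0.00284446 0.00458693]
bench [ 0.400006   -0.09291854 -0.00047008] [0.0174622  0.02792577 0.00075385]
10 [139, 140, 141, 142, 143, 144, 145, 146, 147, 148, 149, 150, 151, 152, 240, 241, 242, 243, 244, 245, 246, 247, 248, 249, 250, 251, 252, 253, 254, 255, 256, 257, 258, 351, 352, 353, 354, 355, 356, 357, 358]
60 [147, 148, 149, 150, 151, 152, 153, 154, 155, 156, 157, 158, 159, 243, 244, 245, 246, 247, 248, 249, 250, 251, 252, 253, 254, 255, 256, 257, 258, 259, 260, 261, 350, 351, 352, 353, 354, 355, 356]
130 [249, 250, 251, 252, 253, 254, 255, 256, 257, 258, 259, 260, 261, 262, 348, 349, 350, 351, 352, 353, 354]
152 [0.50564001 0.05796843 0.072     ]
242 [ 0.50662873 -0.00727384  0.072     ]
265 [ 0.5069414  -0.02380081  0.072     ]
347 [ 0.50825297 -0.08255047  0.072     ]
```

```bash
python3 - <<'E'
from h import *
from cell import r
import pickle
print(r.finger_overhang)
m=pickle.load(open('w1.pkl','rb'));d=np.load('w1.npy')
for v in range(290,350,4):
    print(v,[np.round(dep(m,u,v,d[v,u]),4).tolist() for u in (295,312,335)])
E
```

```text
0.019
290 [[0.3342, -0.0408, -0.0008], [0.3346, -0.0581, -0.0008], [0.3351, -0.0815, -0.0008]]
294 [[0.3301, -0.0409, 0.0], [0.4435, -0.0628, 0.2339], [0.4436, -0.0715, 0.2338]]
298 [[0.3255, -0.0409, -0.0001], [0.444, -0.0629, 0.2383], [0.4443, -0.0713, 0.2386]]
302 [[0.3205, -0.0408, -0.0011], [0.4439, -0.063, 0.2414], [0.4439, -0.0713, 0.241]]
306 [[0.3168, -0.0409, 0.0006], [0.444, -0.063, 0.2447], [0.4443, -0.0712, 0.2448]]
310 [[0.4396, -0.0567, 0.2398], [0.4442, -0.0631, 0.248], [0.4437, -0.0711, 0.2468]]
314 [[0.4396, -0.0569, 0.2427], [0.4437, -0.0632, 0.2499], [0.4436, -0.0711, 0.2495]]
318 [[0.4397, -0.0571, 0.2457], [0.4441, -0.0633, 0.2534], [0.4438, -0.071, 0.2525]]
322 [[0.4396, -0.0573, 0.2485], [0.443, -0.0633, 0.2541], [0.444, -0.0709, 0.2556]]
326 [[0.4392, -0.0574, 0.2504], [0.4442, -0.0634, 0.2587], [0.4437, -0.0708, 0.2577]]
330 [[0.4397, -0.0576, 0.2539], [0.4441, -0.0635, 0.2611], [0.4432, -0.0708, 0.2594]]
334 [[0.4396, -0.0578, 0.2563], [0.4442, -0.0635, 0.2636], [0.4442, -0.0707, 0.2634]]
338 [[0.4396, -0.058, 0.2587], [0.4439, -0.0636, 0.2654], [0.4436, -0.0706, 0.2646]]
342 [[0.4397, -0.0581, 0.2612], [0.4432, -0.0636, 0.2665], [0.4438, -0.0706, 0.2673]]
346 [[0.4464, -0.059, 0.2738], [0.4424, -0.0637, 0.2675], [0.4428, -0.0706, 0.2678]]
```

Emit:
play_rows(
  moves=[
    [[0.15,-0.1,1,0],[0.15,-0.1,1,0],[0.15,-0.1,1,0],[0.15,-0.1,1,0],[0.15,-0.1,1,0]],
  ],
)

```text
time_s: 2.9
ee_pos: [0.4519, -0.0551, 0.1242]
eef_rot: [[1.0, 0.021, 0.0], [0.021, -1.0, -0.001], [0.0, 0.001, -1.0]]
contact_force: [-0.1, -1.0, -0.8]
width: 0.0
grip_force: 0.0
```

Emit:
play_rows(
  moves=[
    [[0,0,0.8,0],[0,0,0.8,0],[0,0,0.22,0],[0,0,0,0],[0,0,0,0]],
  ],
)

```text
time_s: 3.32
ee_pos: [0.4522, -0.0544, 0.0802]
eef_rot: [[1.0, 0.022, -0.0], [0.022, -1.0, -0.0], [-0.0, 0.0, -1.0]]
contact_force: [0.9, 0.6, -0.2]
width: 0.0
grip_force: 0.0
```

Emit:
play_rows(
  moves=[
    [[0.2,-0.06,0.08,0],[0.16,0,0,0],[0.16,0,0,0],[0.16,0,0,0],[0.14,0,0,0]],
  ],
)

```text
time_s: 3.73
ee_pos: [0.4735, -0.0518, 0.0782]
eef_rot: [[1.0, 0.023, 0.001], [0.023, -1.0, -0.0], [0.001, 0.0, -1.0]]
contact_force: [0.2, -0.2, -0.2]
width: -0.001
grip_force: 0.0
```

Emit:
play_rows(
  moves=[
    [[0.12,0,-0.02,0],[0.12,0,-0.021,0],[0.13,0,-0.023,0],[0.14,0,-0.025,0],[0.15,0,-0.026,0]],
  ],
)

```text
time_s: 4.15
ee_pos: [0.4891, -0.0515, 0.0806]
eef_rot: [[1.0, 0.023, -0.001], [0.023, -1.0, -0.0], [-0.001, 0.0, -1.0]]
contact_force: [-1.1, 0.2, 0.5]
width: -0.002
grip_force: 0.6
```

Emit:
play_rows(
  moves=[
    [[0.16,0,-0.028,0],[0.16,0,-0.028,0],[0.16,0,-0.028,0],[0.16,0,-0.028,0],[0.16,0,-0.028,0]],
  ],
)

```text
time_s: 4.57
ee_pos: [0.5095, -0.0509, 0.0842]
eef_rot: [[1.0, 0.023, -0.0], [0.023, -1.0, -0.0], [-0.0, 0.0, -1.0]]
contact_force: [-0.6, 0.4, 1.7]
width: 0.001
grip_force: 0.6
```

Emit:
play_rows(
  moves=[
    [[0.16,0,-0.028,0],[0.16,0,-0.028,0],[0.16,0,-0.028,0],[0.16,0,-0.028,0],[0.16,0,-0.028,0]],
  ],
)

```text
time_s: 4.98
ee_pos: [0.5294, -0.0504, 0.0877]
eef_rot: [[1.0, 0.023, -0.0], [0.023, -1.0, 0.0], [-0.0, -0.0, -1.0]]
contact_force: [-1.1, -0.2, 1.6]
width: 0.003
grip_force: 0.6
```

Emit:
play_rows(
  moves=[
    [[0.16,0,-0.028,0],[0.16,0,-0.028,0],[0.16,0,-0.028,0],[0.16,0,-0.028,0],[0.16,0,-0.028,0]],
  ],
)

```text
time_s: 5.4
ee_pos: [0.5494, -0.05, 0.0912]
eef_rot: [[1.0, 0.023, -0.0], [0.023, -1.0, -0.0], [-0.0, 0.0, -1.0]]
contact_force: [-0.6, -0.2, 0.3]
width: -0.001
grip_force: 0.6
```

Emit:
play_rows(
  moves=[
    [[0.16,0,-0.028,0],[0.16,0,-0.028,0],[0.16,0,-0.028,0],[0.16,0,-0.028,0],[0.16,0,-0.028,0]],
  ],
)

```text
time_s: 5.82
ee_pos: [0.5696, -0.0496, 0.0948]
eef_rot: [[1.0, 0.023, 0.0], [0.023, -1.0, 0.0], [0.0, -0.0, -1.0]]
contact_force: [-1.6, -0.6, 0.4]
width: -0.002
grip_force: 0.6
```

Emit:
play_rows(
  moves=[
    [[0.16,0,-0.028,0],[0.16,0,-0.028,0],[0.16,0,-0.028,0],[0.16,0,-0.028,0],[0.16,0,-0.028,0]],
  ],
)

```text
time_s: 6.23
ee_pos: [0.5894, -0.0491, 0.0982]
eef_rot: [[1.0, 0.023, 0.0], [0.023, -1.0, 0.0], [0.0, -0.0, -1.0]]
contact_force: [-1.3, 0.6, 1.0]
width: 0.002
grip_force: 0.6
```

Emit:
play_rows(
  moves=[
    [[0.14,0,-0.025,0],[0.12,0,-0.021,0],[0.12,0,-0.021,0],[0.12,0,-0.021,0],[0.1,0,-0.018,0]],
  ],
)

```text
time_s: 6.65
ee_pos: [0.6046, -0.0487, 0.1009]
eef_rot: [[1.0, 0.023, 0.001], [0.023, -1.0, 0.0], [0.001, -0.0, -1.0]]
contact_force: [-1.0, 0.8, 0.4]
width: -0.003
grip_force: 0.0
```

Emit:
play_rows(
  moves=[
    [[0.07,0,-0.012,0],[0.06,0,-0.01,0],[0.05,0,-0.009,0]],
  ],
)

```text
time_s: 6.9
ee_pos: [0.6087, -0.0486, 0.1016]
eef_rot: [[1.0, 0.023, -0.0], [0.023, -1.0, 0.0], [-0.0, -0.0, -1.0]]
contact_force: [-1.1, 0.3, 1.5]
width: 0.0
grip_force: 0.5
```

Emit:
play_rows(
  moves=[
    [[0.04,0,-0.007,0],[0.03,0,-0.005,0],[0.0,0,0,0]],
  ],
)

```text
time_s: 7.15
ee_pos: [0.6102, -0.0486, 0.1018]
eef_rot: [[1.0, 0.023, -0.0], [0.023, -1.0, -0.0], [-0.0, 0.0, -1.0]]
contact_force: [-0.7, -0.7, 1.1]
width: -0.0
grip_force: 0.4
```

Emit:
play_rows(
  moves=[
    [[0.04,0,-0.007,0],[0.04,0,-0.007,0],[0.0,0,0,0]],
  ],
)

```text
time_s: 7.4
ee_pos: [0.6117, -0.0486, 0.102]
eef_rot: [[1.0, 0.023, -0.001], [0.023, -1.0, -0.0], [-0.001, 0.0, -1.0]]
contact_force: [-2.5, -0.4, 0.5]
width: 0.003
grip_force: 1.4
```

```bash
python3 - <<'E'
from h import *
p,d=eyes.get_image('side')
a=cv2.resize(p[170:320,280:440],None,fx=3.5,fy=3.5,interpolation=cv2.INTER_CUBIC)
cv2.imwrite('pics/s1.png',a)
m=eyes.camera_model('side');print(proj(m,[.6435,-.048,.092]))
E
```

```text
(np.float64(378.67603094159506), np.float64(236.17789837126932))
```

View pics/s1.png

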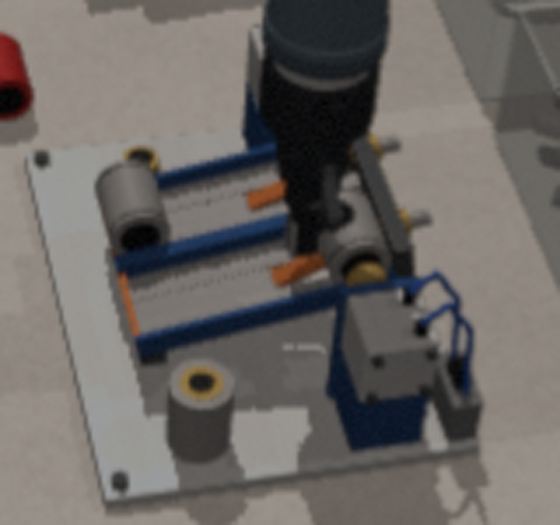

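The side crop shows the right sleeve against the dark stop plate at (355,235). The orange catch at (300,268) is up behind it, and the force is rising, so it has reached the stop. I back off slowly and watch the force.

Emit:
play_rows(
  moves=[
    [[-0.06,0,0.01,0],[-0.06,0,0.01,0],[-0.08,0,0.014,0],[-0.08,0,0.014,0],[-0.1,0,0.018,0]],
  ],
)

```text
time_s: 7.87
ee_pos: [0.6029, -0.0487, 0.1007]
eef_rot: [[1.0, 0.023, 0.001], [0.023, -1.0, 0.0], [0.001, -0.0, -1.0]]
contact_force: [-0.4, -0.9, -0.3]
width: -0.003
grip_force: 0.0
```

```bash
python3 - <<'E'
from h import *
s=readout.read_state();print(s['contact_force'],s['grip_force'],s['ee_pos'])
m=eyes.camera_model('wrist');p,d=eyes.get_image('wrist');cv2.imwrite('pics/w2.png',p)
P=np.array([dep(m,u,v,d[v,u]) for v in range(0,480,3) for u in range(0,640,3) if d[v,u]>0])
Q=P[(P[:,0]>.618)&(P[:,0]<.665)&(P[:,1]>-.07)&(P[:,1]<-.03)&(P[:,2]>.09)&(P[:,2]<.125)]
if len(Q): print(len(Q),Q[Q[:,2]>Q[:,2].max()-.002].mean(0))
E
```

```text
[-0.40879823 -0.92799294 -0.26700134] 0.0 [ 0.60292623 -0.04872697  0.10069742]
1930 [ 0.64125768 -0.04939364  0.11366436]
```

View pics/w2.png

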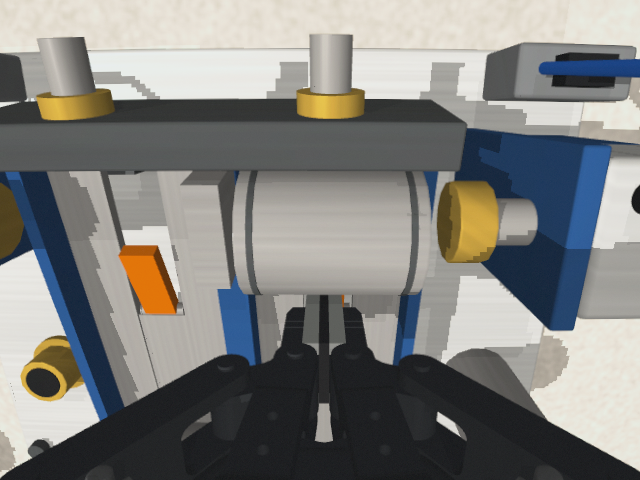

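The wrist view shows the right sleeve seated at the stop plate (325,230) and no longer following the finger (force 0). I withdraw up and back, then go to the left lane.

Emit:
play_rows(
  moves=[
    [[-0.3,0,0,0],[-0.8,0,-0.4,0],[-1,0,-0.8,0],[-1,0,-0.2,0],[-1,0,0,0]],
  ],
)

```text
time_s: 8.33
ee_pos: [0.5, -0.0512, 0.1371]
eef_rot: [[1.0, 0.023, 0.003], [0.023, -1.0, -0.0], [0.003, 0.0, -1.0]]
contact_force: [0.4, -0.3, 0.0]
width: 0.0
grip_force: 0.0
```

Emit:
play_rows(
  moves=[
    [[-1,0,0,0],[-0.9,-0.6,0,0],[0,-1,0,0],[0,-1,0,0],[0,-0.4,0,0]],
  ],
)

```text
time_s: 8.75
ee_pos: [0.4505, 0.0258, 0.136]
eef_rot: [[1.0, 0.026, 0.001], [0.026, -1.0, 0.001], [0.001, -0.001, -1.0]]
contact_force: [-1.0, 0.1, -0.0]
width: -0.005
grip_force: 0.0
```

Emit:
play_rows(
  moves=[
    [[0,0,0,0],[0,0,0,0]],
  ],
)

```text
time_s: 8.92
ee_pos: [0.4511, 0.0224, 0.1356]
eef_rot: [[1.0, 0.024, 0.0], [0.024, -1.0, -0.0], [0.0, 0.0, -1.0]]
contact_force: [0.7, 0.1, -0.7]
width: 0.003
grip_force: 0.0
```

```bash
python3 - <<'E'
from h import *
s=readout.read_state();print(s['ee_pos'])
m=eyes.camera_model('wrist');p,d=eyes.get_image('wrist');cv2.imwrite('pics/w3.png',p)
P=np.array([dep(m,u,v,d[v,u]) for v in range(0,480,2) for u in range(0,640,2) if d[v,u]>0])
Q=P[(P[:,0]>.49)&(P[:,0]<.53)&(P[:,1]>-.02)&(P[:,1]<.07)&(P[:,2]>.08)&(P[:,2]<.1)]
print(Q.mean(0),Q.min(0),Q.max(0))
m=eyes.camera_model('top');p,d=eyes.get_image('top');cv2.imwrite('pics/t3.png',p)
u,v=map(int,proj(m,[.643,-.049,.114]));print(u,v,[np.round(dep(m,u,w,d[w,u]),3).tolist() for w in range(v-6,v+12,2)])
E
```

```text
[0.45105839 0.02236933 0.13561668]
[0.50800683 0.02316917 0.08733481] [ 0.49000483 -0.00602404  0.08001074] [0.52479357 0.05246092 0.09158074]
328 187 [[0.67, -0.05, 0.062], [0.656, -0.049, 0.108], [0.649, -0.049, 0.114], [0.645, -0.049, 0.111], [0.64, -0.049, 0.111], [0.635, -0.049, 0.109], [0.63, -0.049, 0.112], [0.626, -0.049, 0.107], [0.621, -0.048, 0.104]]
```

The right sleeve stays put (x≈0.642). The left sleeve is centred at y=0.023, so I descend and push the same way.

Emit:
play_rows(
  moves=[
    [[0,0,0.9,0],[0,-0.03,0.9,0],[0,0,0.46,0],[0,0,0.04,0],[0,0,0,0]],
  ],
)

```text
time_s: 9.43
ee_pos: [0.4507, 0.0223, 0.0776]
eef_rot: [[1.0, 0.021, -0.002], [0.021, -1.0, -0.001], [-0.002, 0.001, -1.0]]
contact_force: [0.1, 0.5, 0.6]
width: -0.002
grip_force: 0.0
```

Emit:
play_rows(
  moves=[
    [[0.2,0,0,0],[0.16,0,0,0],[0.16,0,0,0],[0.16,0,0,0],[0.14,0,0,0]],
  ],
)

```text
time_s: 9.85
ee_pos: [0.4726, 0.024, 0.0786]
eef_rot: [[1.0, 0.023, 0.001], [0.023, -1.0, 0.0], [0.001, -0.0, -1.0]]
contact_force: [-0.3, 1.1, -0.2]
width: 0.002
grip_force: 0.0
```

Emit:
play_rows(
  moves=[
    [[0.12,0,-0.02,0],[0.12,0,-0.021,0],[0.13,0,-0.023,0],[0.14,0,-0.025,0],[0.15,0,-0.026,0]],
  ],
)

```text
time_s: 10.27
ee_pos: [0.4881, 0.0243, 0.081]
eef_rot: [[1.0, 0.023, -0.001], [0.023, -1.0, -0.0], [-0.001, 0.0, -1.0]]
contact_force: [-1.4, -0.4, 0.4]
width: 0.001
grip_force: 0.6
```

Emit:
play_rows(
  moves=[
    [[0.16,0,-0.028,0],[0.16,0,-0.028,0],[0.16,0,-0.028,0],[0.16,0,-0.028,0],[0.16,0,-0.028,0]],
  ],
)

```text
time_s: 10.68
ee_pos: [0.5085, 0.0248, 0.0845]
eef_rot: [[1.0, 0.023, -0.0], [0.023, -1.0, 0.0], [-0.0, -0.0, -1.0]]
contact_force: [-1.0, -0.3, 0.8]
width: -0.001
grip_force: 0.6
```

Emit:
play_rows(
  moves=[
    [[0.16,0,-0.028,0],[0.16,0,-0.028,0],[0.16,0,-0.028,0],[0.16,0,-0.028,0],[0.16,0,-0.028,0]],
  ],
)

```text
time_s: 11.1
ee_pos: [0.5285, 0.0253, 0.088]
eef_rot: [[1.0, 0.023, 0.0], [0.023, -1.0, -0.0], [0.0, 0.0, -1.0]]
contact_force: [-1.2, -0.2, 0.7]
width: 0.002
grip_force: 0.6
```

Emit:
play_rows(
  moves=[
    [[0.16,0,-0.028,0],[0.16,0,-0.028,0],[0.16,0,-0.028,0],[0.16,0,-0.028,0],[0.16,0,-0.028,0]],
  ],
)

```text
time_s: 11.52
ee_pos: [0.5484, 0.0257, 0.0915]
eef_rot: [[1.0, 0.023, -0.0], [0.023, -1.0, -0.0], [-0.0, 0.0, -1.0]]
contact_force: [-1.1, -0.1, 0.6]
width: 0.004
grip_force: 0.6
```

Emit:
play_rows(
  moves=[
    [[0.16,0,-0.028,0],[0.16,0,-0.028,0],[0.16,0,-0.028,0],[0.16,0,-0.028,0],[0.16,0,-0.028,0]],
  ],
)

```text
time_s: 11.93
ee_pos: [0.5686, 0.0262, 0.095]
eef_rot: [[1.0, 0.023, 0.0], [0.023, -1.0, 0.0], [0.0, -0.0, -1.0]]
contact_force: [-1.1, 0.6, 0.0]
width: 0.005
grip_force: 0.6
```

Emit:
play_rows(
  moves=[
    [[0.16,0,-0.028,0],[0.16,0,-0.028,0],[0.16,0,-0.028,0],[0.16,0,-0.028,0],[0.16,0,-0.028,0]],
  ],
)

```text
time_s: 12.35
ee_pos: [0.5885, 0.0267, 0.0985]
eef_rot: [[1.0, 0.023, 0.0], [0.023, -1.0, 0.0], [0.0, -0.0, -1.0]]
contact_force: [-1.0, -0.0, 0.0]
width: 0.001
grip_force: 0.6
```

Emit:
play_rows(
  moves=[
    [[0.14,0,-0.025,0],[0.12,0,-0.021,0],[0.12,0,-0.021,0],[0.12,0,-0.021,0],[0.1,0,-0.018,0]],
  ],
)

```text
time_s: 12.77
ee_pos: [0.6036, 0.027, 0.1012]
eef_rot: [[1.0, 0.023, 0.001], [0.023, -1.0, 0.0], [0.001, -0.0, -1.0]]
contact_force: [0.4, -0.1, -0.4]
width: 0.001
grip_force: 0.0
```

Emit:
play_rows(
  moves=[
    [[0.07,0,-0.012,0],[0.06,0,-0.01,0],[0.05,0,-0.009,0]],
  ],
)

```text
time_s: 13.02
ee_pos: [0.6075, 0.0271, 0.1018]
eef_rot: [[1.0, 0.023, -0.0], [0.023, -1.0, -0.0], [-0.0, 0.0, -1.0]]
contact_force: [-0.7, 0.2, 0.8]
width: 0.001
grip_force: 0.7
```

Emit:
play_rows(
  moves=[
    [[0.04,0,-0.007,0],[0.04,0,-0.007,0],[0.03,0,-0.005,0]],
  ],
)

```text
time_s: 13.27
ee_pos: [0.6102, 0.0272, 0.1023]
eef_rot: [[1.0, 0.023, -0.0], [0.023, -1.0, -0.0], [-0.0, 0.0, -1.0]]
contact_force: [-1.2, -0.6, 0.3]
width: -0.007
grip_force: 0.7
```

Emit:
play_rows(
  moves=[
    [[0.03,0,-0.005,0],[0.02,0,-0.004,0],[0,0,0,0]],
  ],
)

```text
time_s: 13.52
ee_pos: [0.6103, 0.0271, 0.1022]
eef_rot: [[1.0, 0.023, -0.003], [0.023, -1.0, -0.0], [-0.003, 0.0, -1.0]]
contact_force: [-4.8, -0.1, 1.9]
width: 0.002
grip_force: 2.6
```

At the stop (4.8 N). I back off slowly.

Emit:
play_rows(
  moves=[
    [[-0.06,0,0.01,0],[-0.06,0,0.01,0],[-0.08,0,0.014,0],[-0.08,0,0.014,0],[-0.12,0,0.02,0]],
  ],
)

```text
time_s: 13.93
ee_pos: [0.602, 0.027, 0.1011]
eef_rot: [[1.0, 0.023, 0.001], [0.023, -1.0, 0.0], [0.001, -0.0, -1.0]]
contact_force: [0.6, 0.4, -0.4]
width: 0.001
grip_force: 0.0
```

Emit:
play_rows(
  moves=[
    [[-0.1,0,0,0],[-0.1,0,0,0],[0,0,0,0]],
  ],
)

```text
time_s: 14.18
ee_pos: [0.596, 0.0268, 0.1009]
eef_rot: [[1.0, 0.023, -0.0], [0.023, -1.0, -0.0], [-0.0, 0.0, -1.0]]
contact_force: [0.9, -0.2, -0.6]
width: 0.002
grip_force: 0.0
```

No contact, so it is held. I withdraw up and back, then check.

Emit:
play_rows(
  moves=[
    [[-0.6,0,-0.3,0],[-1,0,-0.8,0],[-1,0,-1,0],[-1,0,-1,0],[-1,0,-1,0]],
  ],
)

```text
time_s: 14.6
ee_pos: [0.4803, 0.0242, 0.2042]
eef_rot: [[1.0, 0.023, -0.0], [0.023, -1.0, -0.0], [-0.0, 0.0, -1.0]]
contact_force: [0.9, 1.1, 0.9]
width: 0.002
grip_force: 0.0
```

Emit:
play_rows(
  moves=[
    [[-0.6,0,-0.5,0],[0,0,0,0],[0,0,0,0],[0,0,0,0]],
  ],
)

```text
time_s: 14.93
ee_pos: [0.4673, 0.0238, 0.2155]
eef_rot: [[1.0, 0.023, 0.001], [0.023, -1.0, 0.0], [0.001, -0.0, -1.0]]
contact_force: [-0.3, 0.1, -1.1]
width: -0.001
grip_force: 0.0
```

```bash
python3 - <<'E'
from h import *
m=eyes.camera_model('wrist');p,d=eyes.get_image('wrist');p2,_=eyes.get_image('side')
a=cv2.resize(p2[170:320,280:440],None,fx=3,fy=3,interpolation=cv2.INTER_CUBIC)
cv2.imwrite('pics/fin.png',np.vstack([p[0:140,80:560],np.pad(a[:450],((0,0),(0,0),(0,0)))]))
E
```

```text
(no output)
```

View pics/fin.png

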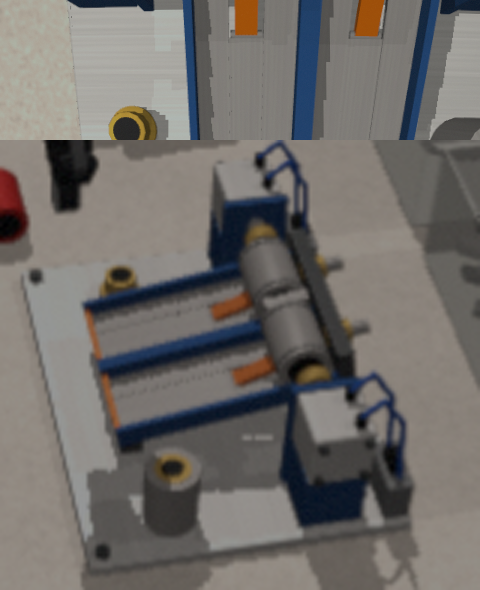

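Both sleeves sit at the stop, at (268,265) and (292,335). The catches at (232,306) and (253,371) are up behind them, and the done sleeve, bush and red cylinder in view look undisturbed. I hand in.

```bash
python3 -c "
from cell import hand_in
print(hand_in())"
```

```text
the job is handed in; nothing more can be done
None
```

Both sleeves are loaded against the stop with their catches up behind them; the arm is clear of everything and the job was handed in at about 15 s.

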